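# Line up the spice jars by size beside the dallah

## Task

Line up the four lidded jars in order of size on the four round brass marks of the wooden strip, each standing upright and centred on its own mark: the largest on the mark nearest the steel dallah (coffee pot), then step by step smaller, so that the smallest stands at the end by the teal cup holder. Do not knock any jar over, and leave the dallah and the cup holder standing where they are.

Things in the scene. Friction and masses are not known exactly. Their poses are not given: they have to be found in the camera images.
- jar_xl: The largest: loose round lidded jar, white ceramic, dark blue lid and a small dark blue knob on top. Body a plain upright cylinder 58 mm in diameter (lid included) and 87 mm high; with the knob (14 mm across, 8 mm high) 95 mm. Origin at the centre of its underside, z up. Stands upright on the ledge (z = 0) in a broken line with the other jars and two small blue saucers (80 mm wide, 11 mm high)
- jar_l: The second largest: loose round lidded jar, white ceramic, dark red lid and a small dark red knob on top. Body a plain upright cylinder 50 mm in diameter (lid included) and 72 mm high; with the knob (14 mm across, 8 mm high) 80 mm. Origin at the centre of its underside, z up. Stands upright on the ledge (z = 0) in a broken line with the other jars and two small blue saucers (80 mm wide, 11 mm high)
- jar_m: The second smallest: loose round lidded jar, white ceramic, olive green lid and a small olive green knob on top. Body a plain upright cylinder 42 mm in diameter (lid included) and 57 mm high; with the knob (14 mm across, 8 mm high) 65 mm. Origin at the centre of its underside, z up. Stands upright on the ledge (z = 0) in a broken line with the other jars and two small blue saucers (80 mm wide, 11 mm high)
- jar_s: The smallest: loose round lidded jar, white ceramic, orange lid and a small orange knob on top. Body a plain upright cylinder 34 mm in diameter (lid included) and 42 mm high; with the knob (14 mm across, 8 mm high) 50 mm. Origin at the centre of its underside, z up. Stands upright on the ledge (z = 0) in a broken line with the other jars and two small blue saucers (80 mm wide, 11 mm high)
- mark_a: the first (from +y to -y) of four alike round brass-ringed marks, 68 mm in diameter, inlaid level in the top of one fixed wooden strip (100 mm wide, 360 mm long, its top 12 mm above the ledge), in a straight row 85 mm apart. Origin at the mark's centre on the strip's top surface, the surface that a jar stands on; z up, y along the row towards the first mark. The strip is moved and turned (up to 8 degrees) between starts
- mark_b: the second (from +y to -y) of four alike round brass-ringed marks, 68 mm in diameter, inlaid level in the top of one fixed wooden strip (100 mm wide, 360 mm long, its top 12 mm above the ledge), in a straight row 85 mm apart. Origin at the mark's centre on the strip's top surface, the surface that a jar stands on; z up, y along the row towards the first mark. The strip is moved and turned (up to 8 degrees) between starts
- mark_c: the third (from +y to -y) of four alike round brass-ringed marks, 68 mm in diameter, inlaid level in the top of one fixed wooden strip (100 mm wide, 360 mm long, its top 12 mm above the ledge), in a straight row 85 mm apart. Origin at the mark's centre on the strip's top surface, the surface that a jar stands on; z up, y along the row towards the first mark. The strip is moved and turned (up to 8 degrees) between starts
- mark_d: the fourth (from +y to -y) of four alike round brass-ringed marks, 68 mm in diameter, inlaid level in the top of one fixed wooden strip (100 mm wide, 360 mm long, its top 12 mm above the ledge), in a straight row 85 mm apart. Origin at the mark's centre on the strip's top surface, the surface that a jar stands on; z up, y along the row towards the first mark. The strip is moved and turned (up to 8 degrees) between starts
- dallah: brushed steel coffee pot with a spout and a dark handle, 220 mm high, 108 mm wide low down; the spout reaches 113 mm from its axis, the handle 86 mm the other way. Stands loose on the ledge about 180 mm beyond one end mark of the row; which end changes from start to start. Origin at the centre of its underside, z up, x towards the spout
- cup_holder: teal plastic cup holder with a stack of small white cups in it, 110 mm wide, about 132 mm high. Stands loose on the ledge about 180 mm beyond the end mark at the other end of the row from the dallah. Origin at the centre of its underside, z up

How it is judged:
By the outcome, as a careful person would: the job done as asked, in the order asked, and still so for the second after the job is handed in, with the robot touching nothing.
It also fails if it takes over 99 s, if anything falls off the work surface, if the arm or the gripper's body presses on something with over 40 N, if the wrist force passes 120 N, or if a joint passes its speed limit or range.

## Robot

A 6-joint arm with a two-finger parallel gripper is mounted at the origin on the work surface. World frame = base frame: x ahead of the robot, y to its left, z up, the work surface at z = 0. Lengths are in mm, angles in degrees, forces in N, time in s.
With the tool pointing down it reaches from about 425 to 925 mm from the base axis. Payload 12.5 kg.
Tool frame: the origin (TCP) lies between the finger pads; the fingertips stand 17 mm ahead of it and the grasp point (between the pads) lies 2 mm behind it; z points along the fingers, y is the direction in which the jaws open and shut (so a half turn about z gives the same grasp; the last joint's range is limited). The gripper opens to 85 mm and grips with 20 to 120 N. Pads are 22 mm wide; open, the fingers measure 114 mm over their backs; the gripper's body (76 mm by 85 mm) begins 54 mm behind the grasp point. The pads swing forward as they close: fully open they stand 13 mm farther back than shut.
Start: joints at [-76.582, 28.126, 89.318, -0, 62.55, -6.05], TCP at [208.334, -589.271, 248.327] pointing down, gripper open.
Joint ranges: [-177.58, 177.58], [-47.91, 125.51], [2.72, 160], [-65.01, 245.01], [3.68, 167.84], [-153.87, 153.87]. Speed limits (degrees/s): [127.2, 127.2, 159.86, 180, 180, 180].

## Interface

Orientations are given as [roll, pitch, yaw] about the fixed x, y, z axes, in that order (R = Rz(yaw) Ry(pitch) Rx(roll)).
In Python, from rig import env gives the robot as it stands.
- The arm moves only by the tool step_arm, never from a script. Its argument "rows" is a list that holds one entry, the list of rows, each a list of 4 numbers: the shift along the tool's x, y, z in cm, then the turn about the tool's z in degrees. In form: [[[x, y, z, yaw], ...]]. A call has 1 to 8 rows; each row shifts and turns the commanded pose from where the row before left it, along the tool's axes as they then stand; what a row does not reach is not made up. A row lasts 1/12 s, in which the tool goes at most 41.7 mm and 7.16 degrees, less where a joint would pass 70% of its speed; a pose out of reach is approached as far as the arm can. A call with a gripper value outside its range is refused whole. "claw" is the opening, from 0 (shut) to 1 (fully open), set as the call begins (left out, the last holds). The fingers move at their own pace and stop on an object; the grip force is fixed at half the most. Time passes only in rows, so rows that do not move let the fingers close. It gives the time, the measured TCP pose, the force and the opening at its end, in the units of the state.
- env.observe(): the state, without advancing time (a new reading comes with each control period).
- env.camera(name): name is "side" or "top"; returns the picture (480x640x3 uint8, red, green, blue); there is no depth.
- env.camera_params(name): a dict with "K" (3x3 intrinsics, pixels), "xyz" and "attitude" of the camera in the world. Camera axes: x right, y up, looking along -z (the intrinsics and any distortion apply to the point x, -y, -z); pixel columns grow to the right and rows downward; lengths in mm; the calibration is good to about 2 mm. A picture is of the moment at which its call begins. camera_params takes no time and is no camera call.
- env.job_done(): hands the job in, once; it reports no verdict.
Trained networks look in the newest picture that a camera, given by its name, has taken for a name from the list of things; names that differ only in an ending like _2 or _b are one class to them, and where a whole thing is asked for, a point or a joint stands for the part that bears it (a point fixed in the world has none). Each returns a list of dicts, best first, with "conf" (0 to 1); they miss things now and then, are a little off and sometimes report something else, mostly with a low value. They report only what shows in the picture. A call takes as long as a camera call.
- env.masks_of(name, camera): "region" (480x640 bool, what is visible of it) and "extent" ([left, top, right, bottom] in pixels, round what is visible of it).
The state is a dict: "t": time; "q": joint angles; "joint_velocities": joint speeds; "effort": joint torques, N m; "tool_pos": TCP position; "ee_rot": TCP orientation; "wrist_force": force on the tool from outside, world axes, zero at the start; "wrist_torque": the same for the moment, N m; "finger_gap": finger opening in mm.
Only numpy, scipy, OpenCV 4.12 (cv2) and the standard library are available. Lean on these libraries where they do the work, as an engineer would, in place of code of your own. Each camera call takes 0.05 s, during which the arm holds its last target.

## Working session

There is one attempt and no reset: what is moved stays moved. The work goes in short steps, Python scripts to look and compute and a tool call to move; the robot and the scene stay as the last step left them, time stands still between calls to the robot, and variables do not carry over. Pictures are saved under pics/ and viewed, and the job is handed in when it is done.

Besides the shell and the picture viewer there is one more tool, called after "Emit:" as name(argument=value, ...) on one line, values as JSON. step_arm: Moves the arm, as the interface text tells. Its arguments: {"type":"object","properties":{"rows":{"type":"array"},"claw":{"type":"number"}},"required":["rows"]}

```bash
mkdir -p pics; ls
python3 - <<'E'
from rig import env
import cv2
print(env.observe())
for c in("side","top"):
    im=env.camera(c); cv2.imwrite(f"pics/{c}0.png",im[:,:,::-1]); print(c,env.camera_params(c))
E
```

```text
pics
{'t': 0.0, 'q': array([-7.65843281e+01,  2.81653115e+01,  8.93515170e+01,  2.67520802e-04,
        6.25512951e+01, -6.04890334e+00]), 'joint_velocities': array([-0.00022996,  0.05877551, -0.02097467,  0.08917862, -0.07353772,
       -0.07319294]), 'effort': array([-1.69055533e-03, -6.18448949e+01, -2.61586189e+01, -2.06025093e-04,
        4.06635983e-03, -4.82849055e-05]), 'tool_pos': array([ 208.25056362, -589.04611191,  247.70675171]), 'ee_rot': array([-1.79932281e+02, -7.41461992e-03,  1.94644474e+01]), 'wrist_force': array([-1.06231552, -0.06045544,  0.32081923]), 'wrist_torque': array([-0.01516305, -0.06299655, -0.00048347]), 'finger_gap': 85.42309428247037}
side {'K': array([[503.79025406,   0.        , 323.58729926],
       [  0.        , 503.79025406, 239.9035979 ],
       [  0.        ,   0.        ,   1.        ]]), 'xyz': array([145.56854589, 537.9786362 , 772.81186023]), 'attitude': array([  43.72566655,   -0.63937738, -136.78898415])}
top {'K': array([[453.16654987,   0.        , 321.84951161],
       [  0.        , 453.16654987, 241.91152249],
       [  0.        ,   0.        ,   1.        ]]), 'xyz': array([ 406.12101095,   -1.97487867, 1028.72421229]), 'attitude': array([ 11.24801256,   1.42792547, -88.83719269])}
```

View pics/side0.png

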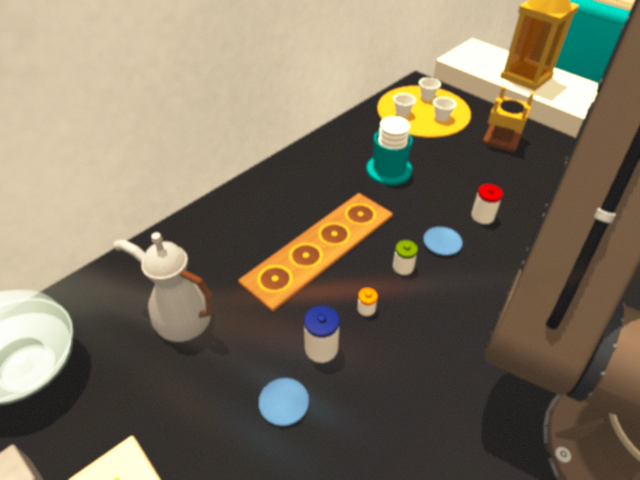

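View pics/top0.png

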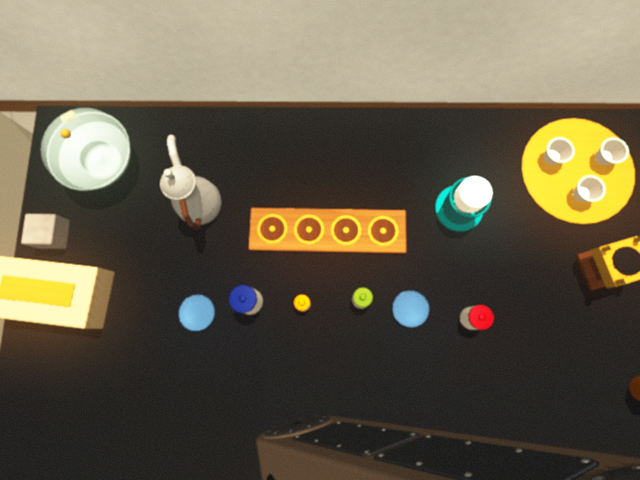

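Side: dallah at about (180,290), strip from (275,278) to (360,213), jars blue (321,335), orange (368,302), green (405,257) and red (487,204). Top: dallah is left (+y), so mark_a takes XL, and S goes to mark_d near the cup holder (462,205).

```bash
cat > h.py <<'E'
import numpy as np, cv2
from scipy.spatial.transform import Rotation as R
from scipy.optimize import least_squares
from rig import env
D={'jar_xl':(58,87),'jar_l':(50,72),'jar_m':(42,57),'jar_s':(34,42)}
P={c:env.camera_params(c) for c in('side','top')}
def proj(c,X):
    p=P[c];X=np.atleast_2d(X)
    l=R.from_euler('xyz',p['attitude'],degrees=True).inv().apply(X-p['xyz'])
    l=l*[1,-1,-1]; u=l@p['K'].T
    return u[:,:2]/u[:,2:]
def circ(x,y,z,r,n=40):
    a=np.linspace(0,2*np.pi,n,endpoint=False)
    return np.c_[x+r*np.cos(a),y+r*np.sin(a),np.full(n,z)]
def outline(c,xy,d,h,z0=0):
    S=lambda pts: cv2.convexHull(proj(c,pts).astype(np.float32))
    b=S(np.r_[circ(*xy,z0,d/2),circ(*xy,z0+h,d/2)])
    k=S(np.r_[circ(*xy,z0+h,7),circ(*xy,z0+h+8,7)])
    m=np.zeros((960*2,1280*2),np.uint8)
    for q in(b,k): cv2.fillConvexPoly(m,np.round((q.reshape(-1,2)+.5)*4*16).astype(np.int32),255,shift=4)
    return m
def cen(m,s=1):
    M=cv2.moments(m.astype(np.uint8),True); return np.array([M['m10']/M['m00'],M['m01']/M['m00']])/s
def mcen(c,xy,d,h,z0=0):
    return cen(outline(c,xy,d,h,z0),4)-.5
def ray(c,uv,z):
    p=P[c]; u=np.linalg.inv(p['K'])@[*uv,1]; d=R.from_euler('xyz',p['attitude'],degrees=True).apply(u*[1,-1,-1])
    return (p['xyz']+d*(z-p['xyz'][2])/d[2])[:2]
def jar(n,cams=('side','top'),z0=0,snap=True):
    d,h=D[n];res={}
    for c in cams:
        ds=env.masks_of(n,c)
        if not ds: print(n,c,'none');continue
        m=ds[0]['region'].astype(np.uint8); t=cen(m)
        xy=ray(c,t,z0+h/2)
        for _ in range(6): xy=xy+ray(c,t,z0+h/2)-ray(c,mcen(c,xy,d,h,z0),z0+h/2)
        mod=cv2.resize(outline(c,xy,d,h,z0),(640,480),interpolation=cv2.INTER_AREA)>127
        iou=(mod&(m>0)).sum()/(mod|(m>0)).sum()
        res[c]=xy
        print(n,c,[round(q['conf'],2) for q in ds],'area',m.sum(),mod.sum(),'iou %.3f'%iou,'uv',t.round(1),'xy',xy.round(1))
    return res
E
python3 - <<'E'
from h import *
for n in D: jar(n)
for c in P:
    for d in env.masks_of('mark_a',c):
        t=cen(d['region']); print('mark',c,round(d['conf'],2),t.round(1),d['extent'],d['region'].sum(),ray(c,t,12).round(1))
for n in('dallah','cup_holder'):
  for c in P:
    for d in env.masks_of(n,c): print(n,c,round(d['conf'],2),d['extent'],d['region'].sum())
print(env.observe()['t'])
E
```

```text
jar_xl side [0.91] area 1700 1780 iou 0.955 uv [321.1 332.7] xy [469.5 187.5]
jar_xl top [0.8] area 745 796 iou 0.936 uv [245.  299.4] xy [471.2 188.9]
jar_l side [0.88, 0.86, 0.6] area 485 1167 iou 0.416 uv [367.  300.8] xy [459.9  76.5]
jar_l top [0.84, 0.69, 0.58] area 286 506 iou 0.565 uv [361.1 297. ] xy [481.2 -60.4]
jar_m side [0.88, 0.86, 0.6] area 485 783 iou 0.619 uv [367.  300.8] xy [463.4  71.5]
jar_m top [0.84, 0.69, 0.58] area 286 348 iou 0.822 uv [361.1 297. ] xy [482.1 -61.1]
jar_s side [0.88, 0.86, 0.6] area 485 481 iou 0.940 uv [367.  300.8] xy [466.7  66.5]
jar_s top [0.84, 0.69, 0.58] area 286 224 iou 0.783 uv [361.1 297. ] xy [482.9 -61.8]
mark side 0.88 [360.1 213.3] [343.7, 203.1, 376.9, 225.3] 533 [ 635.1 -112.9]
mark side 0.74 [274.3 278.1] [257.7, 265.7, 292.0, 291.3] 710 [636.4 143.2]
mark side 0.69 [305.6 254.9] [290.9, 243.0, 324.1, 268.2] 685 [635.1  57.8]
mark side 0.59 [334.  233.2] [321.5, 220.3, 349.1, 243.5] 569 [635.2 -27.8]
mark top 0.96 [271.6 228.1] [255.1, 217.8, 286.4, 240.8] 654 [638.5 144.2]
mark top 0.81 [382.2 230. ] [367.7, 213.0, 400.2, 246.6] 674 [ 637.7 -110.2]
mark top 0.79 [308.2 228.6] [292.8, 215.8, 323.5, 242.7] 662 [638.6  59.6]
mark top 0.59 [345.2 229.1] [331.2, 215.1, 360.1, 245.1] 657 [638.7 -25.5]
dallah side 0.88 [111.4, 231.5, 214.1, 343.2] 5317
dallah side 0.27 [473.7, 183.2, 500.7, 224.3] 882
dallah top 0.58 [158.8, 135.3, 220.6, 230.7] 2780
cup_holder side 0.75 [366.8, 115.1, 410.4, 184.0] 2357
cup_holder top 0.6 [436.7, 175.4, 488.3, 231.3] 2229
0.8
```

```bash
python3 - <<'E'
s=open('h.py').read()
s=s.replace("        m=ds[0]['region'].astype(np.uint8); t=cen(m)\n","""        best=None
        for q in ds:
            r=fit1(c,q['region'].astype(np.uint8),d,h,z0)
            sc=huescore(n,c,q['region'])
            if best is None or sc>best[0]: best=(sc,r,q)
        sc,(xy,iou),q=best; res[c]=xy
        print(n,c,'conf %.2f'%q['conf'],'hue %.2f'%sc,'iou %.3f'%iou,'uv',cen(q['region']).round(1),'xy',xy.round(1))
""")
i=s.index("        xy=ray(c,t,z0+h/2)\n"); j=s.index("    return res")
s=s[:i]+s[j:]
s=s.replace("def jar(","""HUE={'jar_xl':118,'jar_l':0,'jar_m':38,'jar_s':18}
IM={}
def shot(name=None):
    for c in P:
        IM[c]=env.camera(c)
        if name: cv2.imwrite(f'pics/{c}{name}.png',IM[c][:,:,::-1])
def huescore(n,c,reg):
    hsv=cv2.cvtColor(IM[c],cv2.COLOR_RGB2HSV)[reg].astype(int)
    sat=hsv[(hsv[:,1]>150)&(hsv[:,2]>80)]
    if len(sat)<10: return 0
    dd=abs((sat[:,0]-HUE[n]+90)%180-90); return (dd<9).mean()
def fit1(c,m,d,h,z0):
    t=cen(m); xy=ray(c,t,z0+h/2)
    for _ in range(6): xy=xy+ray(c,t,z0+h/2)-ray(c,mcen(c,xy,d,h,z0),z0+h/2)
    mod=cv2.resize(outline(c,xy,d,h,z0),(640,480),interpolation=cv2.INTER_AREA)>127
    return xy,(mod&(m>0)).sum()/(mod|(m>0)).sum()
def jar(""")
open('h.py','w').write(s)
E
python3 - <<'E'
from h import *
shot('1')
for n in D: jar(n)
E
```

```text
jar_xl side conf 0.64 hue 1.00 iou 0.928 uv [321.3 333.1] xy [468.7 187.8]
jar_xl top conf 0.92 hue 1.00 iou 0.915 uv [245.  299.5] xy [471.1 188.9]
jar_l side conf 0.67 hue 1.00 iou 0.941 uv [486.2 202.7] xy [ 442.2 -308.6]
jar_l top conf 0.76 hue 1.00 iou 0.946 uv [476.4 316.9] xy [ 444.1 -306.4]
jar_m side conf 0.80 hue 1.00 iou 0.942 uv [404.4 256.8] xy [479.2 -63.3]
jar_m top conf 0.76 hue 0.00 iou 0.721 uv [476.4 316.9] xy [ 444.4 -309.2]
jar_s side conf 0.58 hue 1.00 iou 0.885 uv [366.8 300.6] xy [467.2  66.4]
jar_s top conf 0.67 hue 0.56 iou 0.831 uv [301.3 301.8] xy [470.   69.6]
```

Emit:
step_arm(rows=[[[0,0,0,-7],[0,0,0,-7],[0,0,0,-7],[0,0,0,-7],[0,0,0,-7],[0,0,0,-7],[0,0,0,-7],[0,0,0,-7]]], claw=1)

```text
t: 1.97
tool_pos: [208.3, -589.3, 248.3]
ee_rot: [180.0, 0.0, 75.8]
wrist_force: [-0.2, 0.4, -0.9]
finger_gap: 85.6
```

Emit:
step_arm(rows=[[[0,0,0,-7],[0,0,0,-7],[0,0,0,-0.54],[0,0,0,0]]])

```text
t: 2.3
tool_pos: [208.3, -589.3, 248.3]
ee_rot: [180.0, 0.0, 89.8]
wrist_force: [0.3, -0.0, 0.2]
finger_gap: 85.4
```

Emit:
step_arm(rows=[[[2.4,2,0,0],[2.4,2,0,0],[2.4,2,0,0],[2.4,2,0,0],[2.4,2,0,0],[2.4,2,0,0],[2.4,2,0,0],[2.4,2,0,0]]])

```text
t: 2.97
tool_pos: [369.1, -396.0, 248.5]
ee_rot: [180.0, 0.0, 89.7]
wrist_force: [1.0, -0.6, 1.8]
finger_gap: 85.5
```

Emit:
step_arm(rows=[[[2.4,2,0,0],[2.4,2,0,0],[2.4,2,0,0],[1.78,1.47,2,0],[0,0,3,0],[0,0,3,0],[0,0,0,-0.1],[0,0,0,0]]])

```text
t: 3.63
tool_pos: [442.8, -307.3, 167.9]
ee_rot: [-179.9, -0.1, 90.0]
wrist_force: [-0.7, -1.4, 1.0]
finger_gap: 85.6
```

Run:
```python
from h import *
shot('2')
cv2.imwrite('pics/s2z.png',cv2.resize(IM['side'][60:360,340:640,::-1],(600,600)))
```

```text
(no output)
```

View pics/s2z.png

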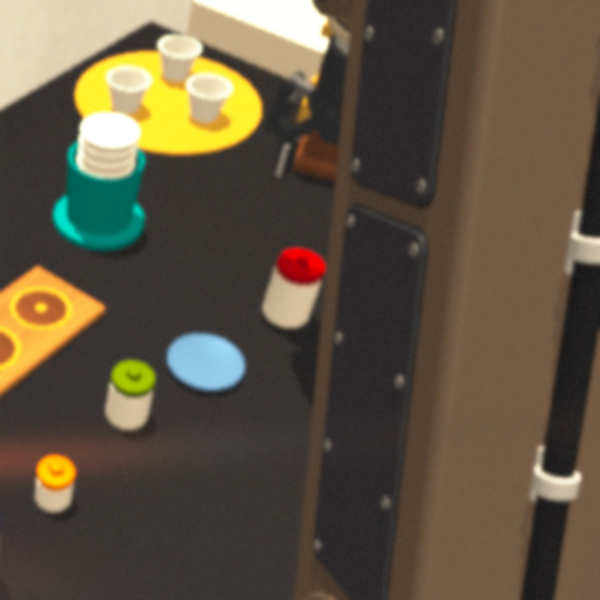

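View pics/top2.png

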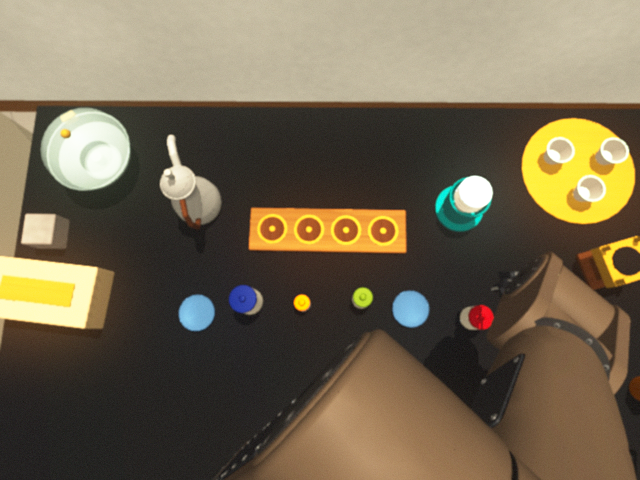

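The red jar shows at (478,318) in the top view, but the gripper seems to be near (510,280). I'll check where the TCP projects before going down.

Run:
```python
from h import *
o=env.observe();print(o['tool_pos'],o['ee_rot'],o['q'])
for c in P:print(c,proj(c,[o['tool_pos'],o['tool_pos']+[0,0,110],o['tool_pos']*[1,1,0]]).round())
IM=env.camera('top');cv2.imwrite('pics/t3z.png',cv2.resize(IM[200:400,420:640,::-1],(660,600)))
```

```text
[ 443.40483968 -308.12241055  169.78674174] [1.79923606e+02 7.19622418e-02 8.99968631e+01] [-4.18045771e+01  2.68327298e+01  1.06274951e+02 -3.73827400e-03
  4.67874043e+01 -4.17989310e+01]
side [[502. 153.]
 [518. 104.]
 [481. 215.]]
top [[499. 315.]
 [523. 312.]
 [471. 318.]]
```

View pics/t3z.png

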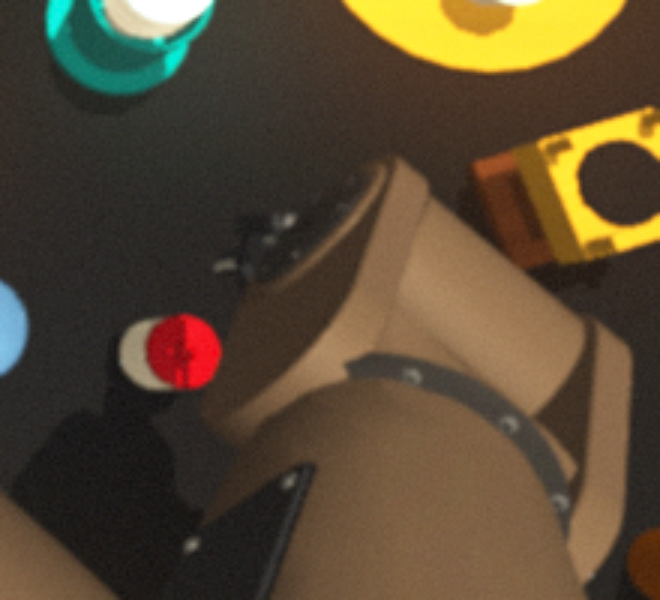

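The front finger at about (497,287) agrees with the TCP projecting to (499,315), so it is aligned. Going down.

Emit:
step_arm(rows=[[[0,0,2,0],[0,0,2,0],[0,0,2,0],[0,0,2,0],[0,0,2,0],[0,0,1.5,0],[0,0,0.8,0],[0,0,0,0]]])

```text
t: 4.45
tool_pos: [443.0, -307.8, 45.1]
ee_rot: [-180.0, -0.0, 90.1]
wrist_force: [0.6, 0.3, 0.3]
finger_gap: 85.8
```

Emit:
step_arm(rows=[[[0,0,0,0],[0,0,0,0],[0,0,0,0],[0,0,0,0],[0,0,0,0],[0,0,0,0],[0,0,0,0],[0,0,0,0]]], claw=0)

```text
t: 5.12
tool_pos: [443.4, -307.8, 46.7]
ee_rot: [179.9, 0.1, 90.1]
wrist_force: [-1.4, 0.3, 8.2]
finger_gap: 49.0
```

Emit:
step_arm(rows=[[[0,0,-0.5,0],[0,0,-1.5,0],[0,0,-2,0],[0,0,-2,0],[1,0.6,0,0],[2,1,0,0],[2,1,0,0],[2,1,0,0]]])

```text
t: 5.78
tool_pos: [479.1, -236.2, 105.3]
ee_rot: [180.0, 0.0, 90.1]
wrist_force: [0.5, -0.0, -2.5]
finger_gap: 48.8
```

Emit:
step_arm(rows=[[[2.4,1.25,0,0],[2.4,1.25,0,0],[2.4,1.25,0,0],[2.4,1.25,0,0],[2.4,1.25,0,0],[2.4,1.25,0,0],[2.4,1.25,0,0],[2.4,1.25,0,0]]])

```text
t: 6.45
tool_pos: [578.8, -43.3, 105.1]
ee_rot: [-180.0, -0.0, 90.1]
wrist_force: [1.0, -0.0, -2.1]
finger_gap: 48.9
```

Emit:
step_arm(rows=[[[2.4,1.25,0,0],[2.4,1.25,0,0],[2.4,1.25,0,0],[1.4,1.5,0,0],[1.2,0.54,0,0],[0.6,0,0,0],[0,0,0,0],[0,0,0,0]]])

```text
t: 7.12
tool_pos: [635.4, 58.7, 105.0]
ee_rot: [-179.9, 0.0, 90.1]
wrist_force: [-0.1, -0.4, -1.5]
finger_gap: 49.0
```

Run:
```python
from h import *
shot('4'); print(env.observe()['tool_pos'])
jar('jar_l',z0=60)
for c in P:
    for d in env.masks_of('mark_a',c):
        t=cen(d['region']); print('mark',c,round(d['conf'],2),d['region'].sum(),ray(c,t,12).round(1))
print(env.observe()['tool_pos'])
o=np.hstack([cv2.resize(IM['side'][130:330,230:430,::-1],(400,400)),cv2.resize(IM['top'][150:350,210:410,::-1],(400,400))]);cv2.imwrite('pics/b4.png',o)
```

```text
[635.64188748  58.04482566 105.30884981]
jar_l side conf 0.73 hue 1.00 iou 0.653 uv [301.9 228.7] xy [632.3  68.9]
jar_l top conf 0.89 hue 0.00 iou 0.603 uv [361.4 297.3] xy [476.  -57.4]
mark side 0.89 523 [634.2 -28.2]
mark side 0.72 571 [633.5  60.5]
mark side 0.57 747 [636.7 142.8]
mark side 0.57 514 [ 635.1 -113. ]
mark side 0.34 675 [486.8 -77.4]
mark top 0.75 675 [ 637.1 -110.3]
mark top 0.66 631 [637.5 -26.9]
[636.07782684  58.2292576  105.3963348 ]
```

View pics/b4.png

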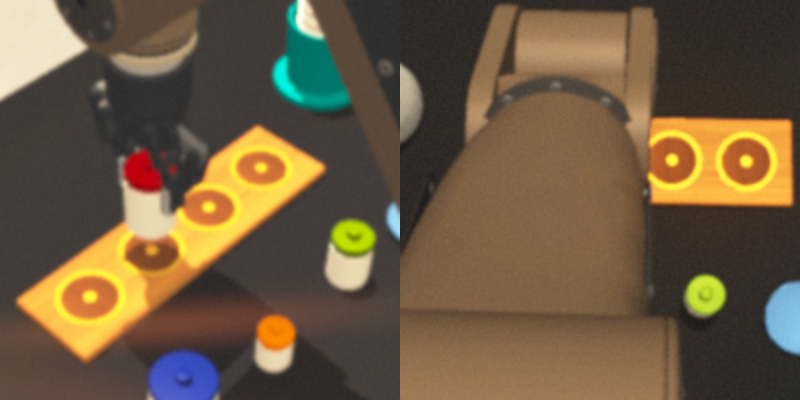

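Emit:
step_arm(rows=[[[0,0,1,0],[0,0,1.2,0],[0,0,1.2,0],[0,0,0.7,0],[0,0,0.4,0],[0,0,0,0],[0,0,0,0],[0,0,0,0]]])

```text
t: 8.08
tool_pos: [636.2, 58.9, 60.0]
ee_rot: [-180.0, 0.0, 90.1]
wrist_force: [-0.2, -0.3, -1.3]
finger_gap: 49.2
```

```bash
cat >> h.py <<'E'
def overlay(name,n,xy,z0,box,c='side',mk=None):
    im=IM[c][:,:,::-1].copy(); x0,y0,w=box
    im=cv2.resize(im[y0:y0+w,x0:x0+w],(600,600),interpolation=cv2.INTER_CUBIC); s=600/w
    d,h=D[n]
    def T(X): return np.round(((proj(c,X)-[x0,y0]+.5)*s-.5)*16).astype(np.int32)
    for z,r in((z0,d/2),(z0+h,d/2)): cv2.polylines(im,[T(circ(*xy,z,r))],True,(255,0,255),1,cv2.LINE_AA,4)
    if mk is not None: cv2.polylines(im,[T(circ(*mk,12,34))],True,(0,255,0),1,cv2.LINE_AA,4)
    cv2.imwrite(f'pics/{name}.png',im)
E
python3 - <<'E'
from h import *
shot('5'); p=np.mean([env.observe()['tool_pos'] for _ in range(3)],0);print(p)
jar('jar_l',z0=16,cams=['side'])
# side-camera bias (-1.3,-1)
overlay('ov5','jar_l',(636.9-1.3,58.5-1),16,(240,160,140),mk=(635.6,57.5))
E
```

```text
[636.24201205  58.94440131  60.21741175]
jar_l side conf 0.67 hue 1.00 iou 0.624 uv [301.6 244.9] xy [633.   70.3]
```

View pics/ov5.png

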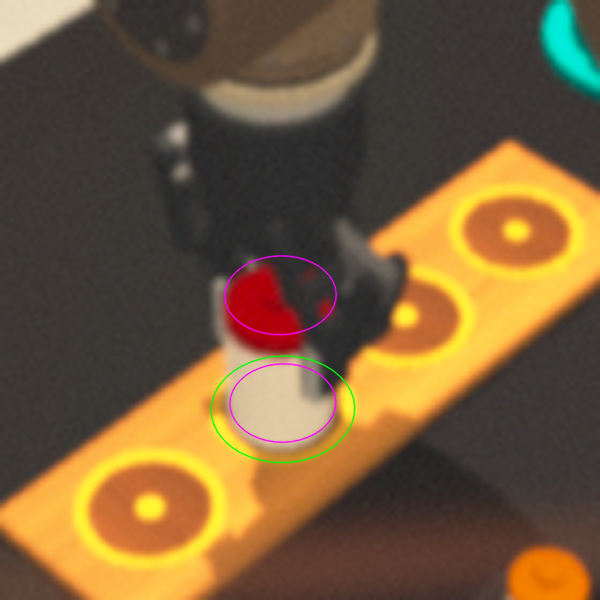

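Emit:
step_arm(rows=[[[0,0,0.1,0],[0,0,0.1,0],[0,0,0.05,0],[0,0,0,0]]])

```text
t: 8.57
tool_pos: [636.3, 59.0, 58.7]
ee_rot: [180.0, 0.0, 90.1]
wrist_force: [-2.7, -0.6, 8.6]
finger_gap: 49.1
```

Emit:
step_arm(rows=[[[0,0,0,0],[0,0,0,0],[0,0,0,0],[0,0,0,0],[0,0,0,0],[0,0,0,0],[0,0,0,0]]], claw=1)

```text
t: 9.15
tool_pos: [636.2, 58.9, 57.7]
ee_rot: [-180.0, 0.0, 90.1]
wrist_force: [0.0, 0.0, -0.1]
finger_gap: 85.2
```

Emit:
step_arm(rows=[[[0,0,-1.5,0],[0,0,-3,0],[0,0,-3,0],[0,0,-3,0],[0,0,-2,0],[3,-3,0,0],[3,-3,0,0],[0,0,0,0]]])

```text
t: 9.82
tool_pos: [572.8, 121.1, 183.2]
ee_rot: [-179.9, -0.0, 90.2]
wrist_force: [1.1, -0.0, -0.7]
finger_gap: 85.6
```

Emit:
step_arm(rows=[[[2,-3,0,0],[2,-3,0,0],[2,-3,0,0],[1,-1.6,0,0],[0,0,0,0],[0,0,0,0],[0,0,0,0],[0,0,0,0]]])

```text
t: 10.48
tool_pos: [472.0, 187.1, 182.7]
ee_rot: [180.0, 0.0, 90.1]
wrist_force: [-0.4, 0.3, -0.2]
finger_gap: 85.3
```

Run:
```python
from h import *
shot('6'); p=[env.observe()['tool_pos'].round(2) for _ in range(2)];print(p)
jar('jar_l',z0=12); jar('jar_xl')
overlay('ov6','jar_l',(636.2-1.3,58.9-1),12,(240,160,140),mk=(635.6,57.5))
print([env.observe()['tool_pos'].round(2) for _ in range(2)])
```

```text
[array([471.77, 187.02, 182.58]), array([471.77, 187.02, 182.58])]
jar_l side conf 0.76 hue 0.00 iou 0.362 uv [366.9 301. ] xy [454.5  84.6]
jar_l top conf 0.59 hue 0.95 iou 0.960 uv [306.5 224.9] xy [637.5  61. ]
jar_xl side conf 0.73 hue 1.00 iou 0.968 uv [321.1 332.7] xy [469.6 187.4]
jar_xl top conf 0.74 hue 1.00 iou 0.418 uv [253.3 299.6] xy [471.1 170.8]
[array([471.29, 187.26, 182.63]), array([471.29, 187.26, 182.63])]
```

View pics/ov6.png

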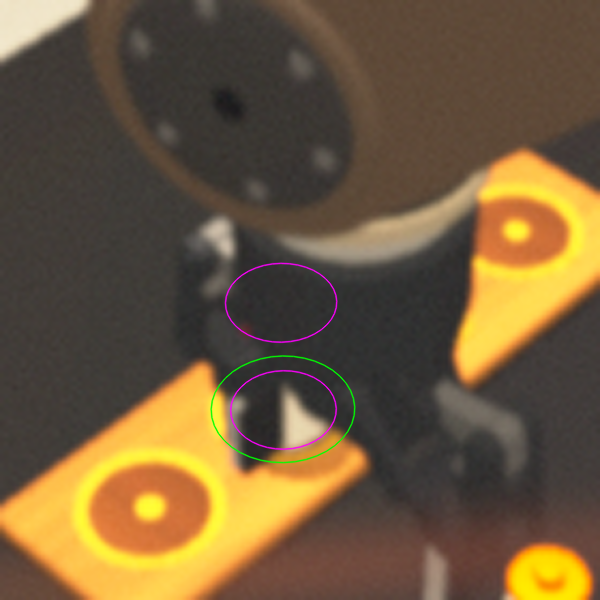

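View pics/top6.png

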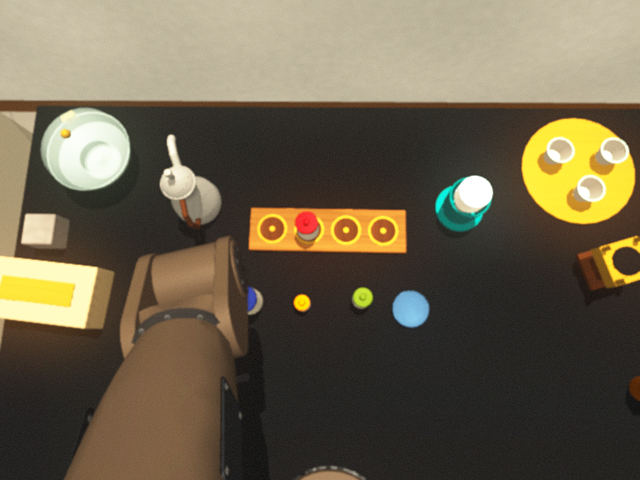

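Emit:
step_arm(rows=[[[0.12,-0.05,2,0],[0,0,2,0],[0,0,2,0],[0,0,2,0],[0,0,2,0],[0,0,1.7,0],[0,0,0.9,0],[0,0,0,0]]])

```text
t: 11.45
tool_pos: [470.0, 188.5, 55.2]
ee_rot: [-179.8, 0.0, 90.1]
wrist_force: [-0.2, 0.1, 0.8]
finger_gap: 85.3
```

Emit:
step_arm(rows=[[[0,0,0,0],[0,0,0,0],[0,0,0,0],[0,0,0,0],[0,0,0,0],[0,0,0,0],[0,0,0,0],[0,0,0,0]]], claw=0)

```text
t: 12.12
tool_pos: [471.0, 188.9, 58.0]
ee_rot: [179.9, -0.0, 90.1]
wrist_force: [-1.7, -0.8, 7.2]
finger_gap: 57.0
```

Emit:
step_arm(rows=[[[0,0,-0.5,0],[0,0,-1.5,0],[0,0,-2,0],[0,0,-2,0],[0,1,0,0],[-0.2,1,0,0],[0,0,0,0],[0,0,0,0]]])

```text
t: 12.78
tool_pos: [490.7, 186.4, 115.7]
ee_rot: [-179.9, 0.0, 90.1]
wrist_force: [-0.9, 0.1, -2.0]
finger_gap: 57.1
```

Emit:
step_arm(rows=[[[-0.5,1.8,0,0],[-0.6,2.2,0,0],[-0.6,2.2,0,0],[-0.6,2.2,0,0],[-0.6,2.2,0,0],[-0.6,2.2,0,0],[-0.6,1.4,0,0],[-0.2,0.4,0,0]]])

```text
t: 13.45
tool_pos: [637.8, 143.0, 115.1]
ee_rot: [-179.9, 0.0, 90.0]
wrist_force: [-1.0, -0.0, -2.5]
finger_gap: 57.2
```

Emit:
step_arm(rows=[[[0,0,0.6,0],[0,0,1.2,0],[0,0,1.2,0],[0,0,0.8,0],[0,0,0.4,0],[0,0,0,0],[0,0,0,0],[0,0,0,0]]])

```text
t: 14.12
tool_pos: [636.7, 144.2, 75.2]
ee_rot: [180.0, 0.0, 90.1]
wrist_force: [-0.0, -0.2, -1.9]
finger_gap: 56.9
```

Run:
```python
from h import *
shot('7')
print(np.mean([(env.camera('top'),env.observe()['tool_pos'])[1] for _ in range(4)],0))
overlay('ov7','jar_xl',(637.3-1.3,143.5-1),18,(200,160,160),mk=(636,142.5))
```

```text
[636.75974413 144.06598993  75.21376057]
```

View pics/ov7.png

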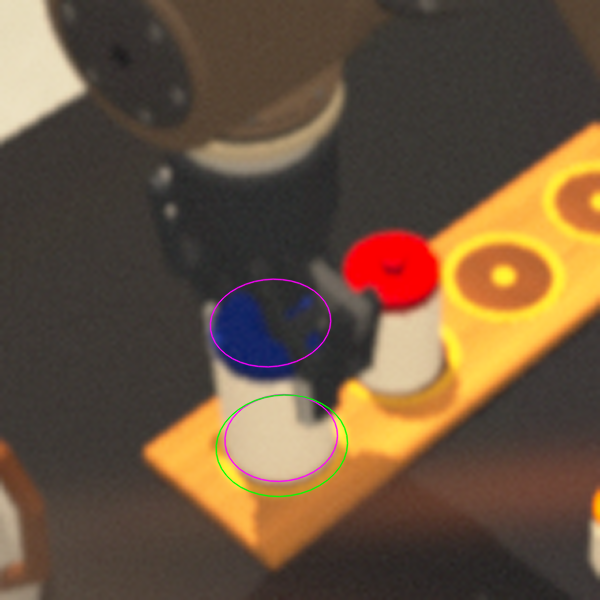

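Emit:
step_arm(rows=[[[0,0,0.3,0],[0,0,0.2,0],[0,0,0.1,0],[0,0,0,0],[0,0,0,0]]])

```text
t: 14.83
tool_pos: [636.7, 144.0, 70.0]
ee_rot: [180.0, 0.0, 90.1]
wrist_force: [-3.8, -1.3, 12.0]
finger_gap: 57.1
```

Emit:
step_arm(rows=[[[0,0,0,0],[0,0,0,0],[0,0,0,0],[0,0,0,0],[0,0,0,0],[0,0,0,0],[0,0,0,0]]], claw=1)

```text
t: 15.42
tool_pos: [636.6, 144.0, 68.7]
ee_rot: [-180.0, 0.0, 90.1]
wrist_force: [-0.1, -0.3, -0.0]
finger_gap: 85.7
```

Emit:
step_arm(rows=[[[0,0,-1.5,0],[0,0,-3,0],[0,0,-3,0],[0,0,-3,0],[0,0,-2,0],[-2,-3.5,0,0],[-2,-3.5,0,0],[-1,-3.5,0,0]]])

```text
t: 16.08
tool_pos: [530.2, 92.6, 193.8]
ee_rot: [180.0, 0.0, 90.1]
wrist_force: [0.5, 0.6, 0.4]
finger_gap: 84.8
```

Emit:
step_arm(rows=[[[-1,-3,0,0],[-1,-2,0,0],[-0.6,-1.3,3,0],[0,0,3,0],[0,0,0,0],[0,0,0,0],[0,0,0,0],[0,0,0,0]]])

```text
t: 16.75
tool_pos: [469.7, 67.9, 135.0]
ee_rot: [179.9, 0.0, 90.1]
wrist_force: [-0.4, 0.0, 0.1]
finger_gap: 85.5
```

Run:
```python
from h import *
shot('8')
for n in D: jar(n,z0=12 if n in('jar_xl','jar_l') else 0)
print(np.mean([(env.camera('top'),env.observe()['tool_pos'])[1] for _ in range(4)],0))
o=np.hstack([cv2.resize(IM['side'][130:430,200:500,::-1],(400,400)),cv2.resize(IM['top'][120:360,160:400,::-1],(400,400))]);cv2.imwrite('pics/b8.png',o)
```

```text
jar_xl side conf 0.74 hue 1.00 iou 0.911 uv [273.  262.4] xy [636.7 142.2]
jar_xl top none
jar_l side conf 0.75 hue 0.98 iou 0.961 uv [304.7 242.5] xy [635.7  59. ]
jar_l top conf 0.71 hue 0.98 iou 0.921 uv [306.6 224.9] xy [637.3  60.8]
jar_m side conf 0.86 hue 0.00 iou 0.567 uv [367.  301.5] xy [462.4  72.7]
jar_m top conf 0.69 hue 1.00 iou 0.946 uv [361.5 297.1] xy [482.  -61.9]
jar_s side conf 0.86 hue 0.98 iou 0.933 uv [367.  301.5] xy [465.8  67.7]
jar_s top conf 0.70 hue 0.88 iou 0.104 uv [188.8 191.1] xy [722.1 340.2]
[468.74672009  67.7296559  133.76613271]
```

View pics/b8.png

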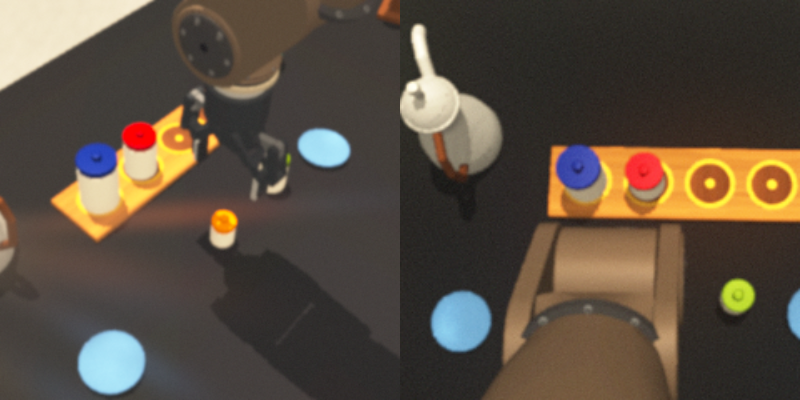

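Emit:
step_arm(rows=[[[0.05,0,2,0],[0,0,2,0],[0,0,2,0],[0,0,2,0],[0,0,1.2,0],[0,0,0.8,0],[0,0,0.4,0],[0,0,0,0]]])

```text
t: 18.12
tool_pos: [468.6, 68.2, 29.3]
ee_rot: [-180.0, 0.0, 90.1]
wrist_force: [-0.9, -0.1, -0.3]
finger_gap: 85.5
```

Emit:
step_arm(rows=[[[0,0,0,0],[0,0,0,0],[0,0,0,0],[0,0,0,0],[0,0,0,0],[0,0,0,0],[0,0,0,0],[0,0,0,0]]], claw=0)

```text
t: 18.78
tool_pos: [469.0, 68.2, 30.5]
ee_rot: [179.9, 0.0, 90.1]
wrist_force: [-0.6, 0.1, 8.8]
finger_gap: 32.5
```

Emit:
step_arm(rows=[[[0,0,-0.5,0],[0,0,-1.5,0],[0,0,-2,0],[0,0,-3,0],[0,1,0,0],[0,2,0,0],[-1,2,0,0],[-2,2,0,0]]])

```text
t: 19.45
tool_pos: [539.8, 39.2, 100.2]
ee_rot: [179.9, -0.0, 90.2]
wrist_force: [-0.2, -1.0, -0.8]
finger_gap: 32.5
```

Emit:
step_arm(rows=[[[-2,2,0,0],[-2,2,0,0],[-2,2,0,0],[-2,2,0,0],[-2,1,0,0],[-2,0.5,0,0],[-2,0.3,0,0],[-0.97,0,0,0]]])

```text
t: 20.12
tool_pos: [637.6, -113.3, 99.5]
ee_rot: [180.0, 0.0, 90.0]
wrist_force: [0.2, 0.0, -1.3]
finger_gap: 32.9
```

Emit:
step_arm(rows=[[[0,0,0.8,0],[0,0,1.4,0],[0,0,1.4,0],[0,0,0.8,0],[0,0,0.5,0],[0,0,0.1,0],[0,0,0,0],[0,0,0,0]]])

```text
t: 20.78
tool_pos: [637.4, -110.9, 50.3]
ee_rot: [180.0, 0.0, 90.1]
wrist_force: [0.2, 0.6, -1.0]
finger_gap: 32.1
```

Run:
```python
from h import *
shot('9')
print(np.mean([(env.camera('top'),env.observe()['tool_pos'])[1] for _ in range(4)],0))
overlay('ov9','jar_s',(636.5-1.3,-111.5-1),18,(290,130,140),mk=(635.2,-112.5))
```

```text
[ 637.27924934 -111.18074648   50.29540908]
```

View pics/ov9.png

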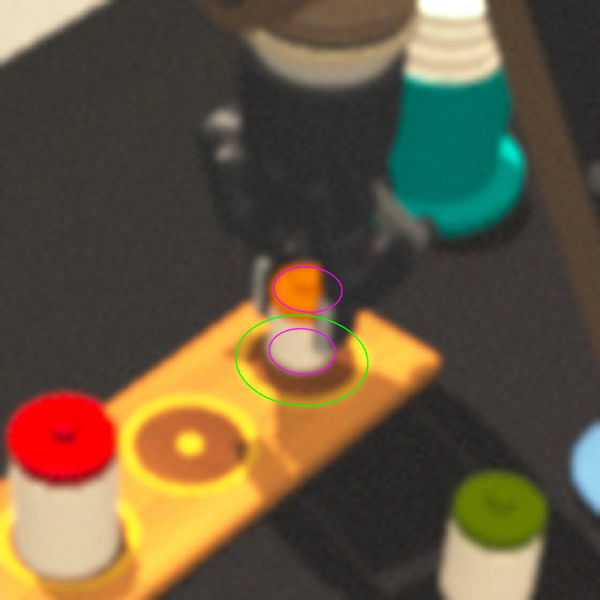

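Emit:
step_arm(rows=[[[-0.08,-0.05,0.3,0],[0,0,0.2,0],[0,0,0.15,0],[0,0,0.1,0],[0,0,0,0],[0,0,0,0]]])

```text
t: 21.58
tool_pos: [636.5, -112.0, 42.6]
ee_rot: [-180.0, 0.0, 90.1]
wrist_force: [-2.0, 0.2, 5.2]
finger_gap: 33.0
```

Contact made; releasing and going to M.

Emit:
step_arm(rows=[[[0,0,0,0],[0,0,0,0],[0,0,0,0],[0,0,0,0],[0,0,0,0],[0,0,0,0],[0,0,0,0]]], claw=1)

```text
t: 22.17
tool_pos: [636.6, -112.0, 42.2]
ee_rot: [-180.0, 0.0, 90.1]
wrist_force: [-0.4, 0.5, 0.1]
finger_gap: 85.2
```

Emit:
step_arm(rows=[[[0,0,-1.5,0],[0,0,-3,0],[0,0,-3,0],[0,0,-2,0],[0.5,-3,0,0],[1,-3,0,0],[1,-3,0,0],[1,-3,0,0]]])

```text
t: 22.83
tool_pos: [515.1, -76.8, 137.4]
ee_rot: [180.0, 0.0, 90.1]
wrist_force: [0.4, -0.2, 0.7]
finger_gap: 85.3
```

Emit:
step_arm(rows=[[[1,-2.4,0,0],[0.46,-1.2,0,0],[0,0,0,0],[0,0,0,0],[0,0,0,0]]])

```text
t: 23.25
tool_pos: [481.7, -63.1, 137.5]
ee_rot: [179.9, 0.0, 90.1]
wrist_force: [0.6, -0.2, -0.1]
finger_gap: 85.6
```

Run:
```python
from h import *
shot('10')
for n in D: jar(n,z0=0 if n=='jar_m' else 12)
print(np.mean([(env.camera('top'),env.observe()['tool_pos'])[1] for _ in range(4)],0))
```

```text
jar_xl side conf 0.69 hue 1.00 iou 0.956 uv [273.  262.9] xy [636.  143.1]
jar_xl top conf 0.57 hue 0.99 iou 0.942 uv [268.1 223.1] xy [638.1 145. ]
jar_l side conf 0.95 hue 0.99 iou 0.953 uv [304.6 242.4] xy [636.   58.9]
jar_l top conf 0.92 hue 0.93 iou 0.915 uv [306.  224.1] xy [639.2  62.2]
jar_m side conf 0.71 hue 1.00 iou 0.821 uv [404.8 256.7] xy [478.7 -64. ]
jar_m top conf 0.92 hue 0.00 iou 0.732 uv [306.  224.1] xy [644.4  63.7]
jar_s side conf 0.59 hue 0.80 iou 0.910 uv [360.5 205.7] xy [ 636.5 -113.9]
jar_s top conf 0.81 hue 0.48 iou 0.925 uv [383.6 227.5] xy [ 638.2 -111. ]
[480.51713936 -62.65646716 137.27634592]
```

Emit:
step_arm(rows=[[[0.03,0,2,0],[0,0,2,0],[0,0,2,0],[0,0,2,0],[0,0,1.2,0],[0,0,0.6,0],[0,0,0.3,0],[0,0,0,0]]])

```text
t: 24.62
tool_pos: [480.5, -62.4, 36.1]
ee_rot: [-180.0, -0.0, 90.1]
wrist_force: [-0.3, 0.2, 0.5]
finger_gap: 85.4
```

Emit:
step_arm(rows=[[[0,0,0,0],[0,0,0,0],[0,0,0,0],[0,0,0,0],[0,0,0,0],[0,0,0,0],[0,0,0,0],[0,0,0,0]]], claw=0)

```text
t: 25.28
tool_pos: [480.8, -62.4, 37.1]
ee_rot: [179.9, 0.0, 90.1]
wrist_force: [-1.4, 0.6, 8.8]
finger_gap: 40.7
```

Emit:
step_arm(rows=[[[0,0,-0.5,0],[0,0,-1.5,0],[0,0,-2,0],[0,0,-3,0],[0,1,0,0],[0,2,0,0],[0.5,2,0,0],[0.5,2,0,0]]])

```text
t: 25.95
tool_pos: [551.5, -52.2, 106.7]
ee_rot: [180.0, 0.0, 90.1]
wrist_force: [-0.6, -1.7, -1.0]
finger_gap: 40.6
```

Emit:
step_arm(rows=[[[0.5,2,0,0],[0.5,2,0,0],[0.5,2,0,0],[0.5,1.6,0,0],[0.5,0.8,0,0],[0,0.2,0,0],[0,0,0,0],[0,0,0,0]]])

```text
t: 26.62
tool_pos: [635.6, -27.2, 106.1]
ee_rot: [-179.9, 0.0, 90.1]
wrist_force: [-0.2, -0.2, 0.3]
finger_gap: 40.8
```

Run:
```python
from h import *
print(np.mean([(env.camera('top'),env.observe()['tool_pos'])[1] for _ in range(5)],0))
```

```text
[635.8561052  -27.32418323 106.3926286 ]
```

Emit:
step_arm(rows=[[[0.06,0.08,0.8,0],[0,0,1.4,0],[0,0,1.4,0],[0,0,1,0],[0,0,0.5,0],[0,0,0.3,0],[0,0,0.1,0],[0,0,0,0]]])

```text
t: 27.53
tool_pos: [637.4, -26.5, 51.4]
ee_rot: [180.0, 0.0, 90.1]
wrist_force: [-0.8, -0.4, 0.4]
finger_gap: 41.0
```

Emit:
step_arm(rows=[[[0,0,0.1,0],[0,0,0.1,0],[0,0,0.05,0],[0,0,0,0]]])

```text
t: 27.87
tool_pos: [637.4, -26.5, 49.2]
ee_rot: [180.0, 0.0, 90.1]
wrist_force: [0.0, 0.9, 0.9]
finger_gap: 40.8
```

Emit:
step_arm(rows=[[[0,0,0.07,0],[0,0,0,0],[0,0,0,0]]])

```text
t: 28.12
tool_pos: [637.4, -26.5, 49.1]
ee_rot: [179.9, 0.0, 90.1]
wrist_force: [-3.2, 1.3, 8.3]
finger_gap: 40.7
```

Contact (8 N). Release, lift, and retreat well clear to look.

Emit:
step_arm(rows=[[[0,0,0,0],[0,0,0,0],[0,0,0,0],[0,0,0,0],[0,0,0,0],[0,0,0,0],[0,0,0,0]]], claw=1)

```text
t: 28.7
tool_pos: [637.2, -26.5, 48.0]
ee_rot: [-180.0, 0.0, 90.1]
wrist_force: [0.4, -0.2, 0.2]
finger_gap: 85.6
```

Emit:
step_arm(rows=[[[0,0,-1.5,0],[0,0,-3,0],[0,0,-3,0],[0,0,-3,0],[0,0,-3,0],[-2,-3,0,0],[-2,-3,0,0],[-2,-3,0,0]]])

```text
t: 29.37
tool_pos: [546.2, -86.8, 183.5]
ee_rot: [179.9, 0.0, 90.2]
wrist_force: [0.6, -0.7, -0.6]
finger_gap: 85.5
```

Emit:
step_arm(rows=[[[-3,-2,0,0],[-3,-2,0,0],[-3,-1,0,0],[-3,-1,0,0],[-3,0,0,0],[-3,0,0,0],[-3,0,0,0],[-2,0,0,0]]])

```text
t: 30.03
tool_pos: [487.5, -319.3, 183.2]
ee_rot: [180.0, 0.0, 90.0]
wrist_force: [-0.3, 0.4, 0.5]
finger_gap: 85.6
```

Run:
```python
from h import *
shot('11')
for n in D: jar(n,z0=12)
for c in P:
    for d in env.masks_of('dallah',c)[:1]+env.masks_of('cup_holder',c)[:1]: print(c,round(d['conf'],2),d['extent'],d['region'].sum())
o=np.hstack([cv2.resize(IM['side'][170:320,240:390,::-1],(400,400)),cv2.resize(IM['top'][150:310,250:410,::-1],(400,400))]);cv2.imwrite('pics/b11.png',o)
print(env.observe())
```

```text
jar_xl side conf 0.94 hue 0.99 iou 0.922 uv [272.8 263. ] xy [635.9 143.6]
jar_xl top conf 0.71 hue 0.99 iou 0.946 uv [268.2 222.8] xy [638.9 144.9]
jar_l side conf 0.95 hue 0.97 iou 0.970 uv [304.7 242.5] xy [635.7  59. ]
jar_l top conf 0.65 hue 0.96 iou 0.958 uv [306.5 224.9] xy [637.5  61.1]
jar_m side conf 0.98 hue 0.91 iou 0.930 uv [333.8 222.7] xy [637.3 -28.4]
jar_m top conf 0.83 hue 0.88 iou 0.951 uv [345.8 225.6] xy [639.2 -26. ]
jar_s side conf 0.53 hue 1.00 iou 0.877 uv [360.2 206. ] xy [ 636.2 -112.7]
jar_s top conf 0.50 hue 0.48 iou 0.871 uv [383.4 227.4] xy [ 638.6 -110.5]
side 0.58 [112.8, 232.2, 214.5, 340.1] 5348
side 0.93 [367.4, 115.3, 413.2, 183.9] 2357
top 0.76 [161.6, 137.5, 220.0, 229.4] 2726
top 0.73 [437.3, 175.0, 487.7, 232.3] 2330
{'t': 30.7333, 'q': array([-3.94747799e+01,  2.88119378e+01,  9.96655599e+01, -3.18575083e-03,
        5.15141103e+01, -3.96043454e+01]), 'joint_velocities': array([-0.24558451,  0.12011491,  0.01985372,  0.06045552, -0.04618199,
       -0.01938381]), 'effort': array([ 9.21656121e-02, -5.88772094e+01, -2.23701721e+01,  1.47316849e-03,
        8.13025563e-04,  1.49354950e-03]), 'tool_pos': array([ 487.87211236, -316.45036276,  183.18973463]), 'ee_rot': array([1.79995124e+02, 7.27129047e-03, 9.01315475e+01]), 'wrist_force': array([ 0.37181024, -0.0779088 ,  0.45163721]), 'wrist_torque': array([-0.01201716, -0.00399711,  0.00712422]), 'finger_gap': 85.63207888435}
```

View pics/b11.png

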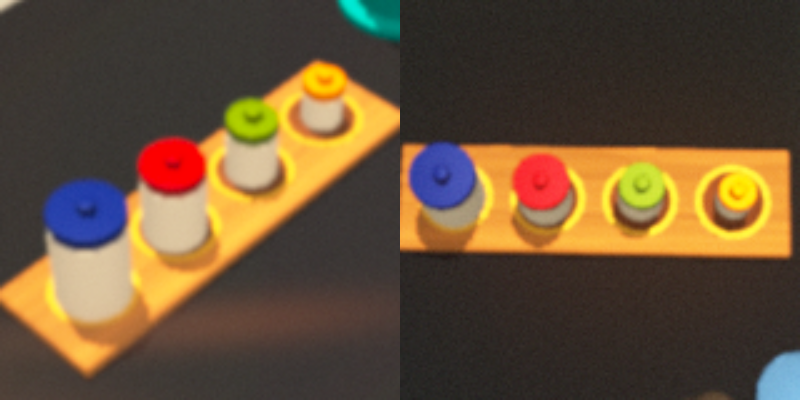

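View pics/top11.png

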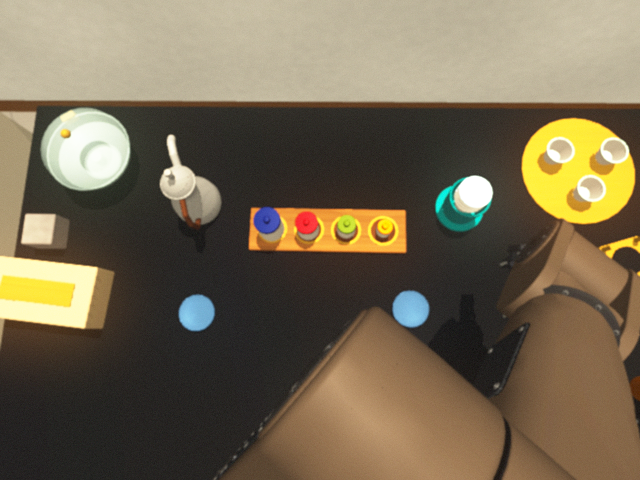

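All four jars stand in the rings (side view: blue, red, green, orange running from the dallah to the holder). Each measures within about 1.5 mm of its mark, so I'm handing in.

```bash
python3 -c "
from rig import env
print(env.job_done())"
```

```text
the job is handed in; nothing more can be done
None
```

All four jars stand upright on their marks in size order: largest (blue) on mark_a next to the dallah, then red on b, green on c, and smallest (orange) on d next to the cup holder. I handed the job in after about 31 s, with the gripper open and clear of everything.

- **Centring:** averaged over both cameras, each jar sits within about 1.5 mm of its mark's centre. The red jar is the furthest off, about 1.3 mm towards the dallah.
- **Dallah and cup holder:** both stand where they were. Their outlines in the pictures match the first ones to within about 3 pixels, which is detector noise.
- **Forces:** the highest wrist force reported at the end of a move was 12 N, as the blue jar touched down.
- **Checks that disagreed:**
  - The two cameras differ by a steady 2–3 mm, about what their calibration allows, so I averaged them.
  - The network sometimes mixed up the three smaller jars or fitted them badly when the gripper hid part of them. I sorted those by lid colour and ignored the bad fits.

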